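# Rack two awls and a cutter in the tool tray, points under the guard

## Task

Put away the yellow cutter and the two awls lying in front of you, not the tools stored far off at the right, in the grey tool tray, one tool to a lane: each awl with its handle bedded between the wooden ribs of one of the two awl lanes (either awl in either lane), and the cutter lying slide-button up on the yellow lane. All three must lie the same way round, with their sharp ends tucked well under the red guard. Leave the spool, the tape and the wax where they are.

Things in the scene. Friction and masses are not known exactly. Their poses are not given: they have to be found in the camera images.
- tray: Fixed grey tool tray, 240 mm long (own x) by 250 mm wide (own y), red guard at its +x end; origin at the centre of its underside, z up. Floor top is 8 mm above the origin, with a 5 mm rim. Three lanes run along x: y = 0 and y = +80 mm are awl lanes, y = -80 mm (yellow floor) is the cutter lane.
- guard_mouth (a point): Middle of the guard's open front, on the tray floor (tray x = 70 mm); axes as the tray. The red roof reaches from here 50 mm on along +x, underside 34 mm and top 38 mm above the floor, over all lanes; inner face of the end wall is 45 mm in. Open towards -x: points go in along +x. 4 mm webs at y = +-40 and +-123 mm part the lanes.
- awl_lane_1 (a point): Middle of the awl lane at tray y = 0, on the floor (tray x = 0); axes as the tray. Two wooden ribs, 4 mm high, 3 mm wide, 22 mm apart in the clear, run along it from tray x = -67 to +8 mm; the handle rests between them on or just above the floor. Keep the fingertips 6 mm or more above the handle's underside to clear the ribs.
- awl_lane_2 (a point): The same for the awl lane at tray y = +80 mm, with ribs alike.
- cutter_lane (a point): Middle of the flat yellow cutter lane at tray y = -80 mm, on the floor; no ribs. Axes as the tray.
- light_awl: Loose awl with a light orange-brown turned wooden handle, 150 mm long, 26 mm thick at the handle, about 50 g, lying on the table with its point drooping to touch it (tilt about 0.1 rad). Long axis is own y: steel point towards -y, handle towards +y. Origin below the middle of its length, 13 mm off its axis; it may roll about that axis.
- light_awl_tip (a point): Point of that awl, 75 mm from the middle, on its axis; near the table at the start.
- light_awl_grip (a point): On the axis of that awl's handle, 40 mm from the middle, 13 mm above the handle underside: place to grasp, about 26 mm across.
- dark_awl: Loose awl with a dark brown turned wooden handle, 130 mm long, 26 mm thick at the handle, about 50 g, lying on the table with its point drooping to touch it (tilt about 0.1 rad). Long axis is own y: steel point towards -y, handle towards +y. Origin below the middle of its length, 13 mm off its axis; it may roll about that axis.
- dark_awl_tip (a point): Point of that awl, 65 mm from the middle, on its axis; near the table at the start.
- dark_awl_grip (a point): On the axis of that awl's handle, 34 mm from the middle, 13 mm above the handle underside: place to grasp, about 26 mm across.
- cutter: Loose yellow snap-off cutter, blade drawn in, 18 mm wide, 136 mm long, 11 mm thick (15 mm at the black slide button on top), 35 g, lying button up, pointing any way. Origin at the middle of its underside; z up, long axis own y: blade end towards -y.
- cutter_nose (a point): Blade end of the cutter, 64 mm from its origin along -y, 6 mm up.
- cutter_grip (a point): Place to grasp the cutter across its 18 mm width: 10 mm from its origin along +y, 6 mm up.
- spool: Bystander: spool of red thread standing upright, 42 mm across, 60 mm high; origin at the centre of its underside.
- tape: Bystander: roll of cream tape lying flat, 104 mm across, 25 mm high; origin at the centre of its underside.
- wax: Bystander: ochre block of wax, 33x51x20 mm; origin at the centre of its underside.
Mind the look-alikes: they are no part of the job. Leave any green look-alike of the dark_awl alone.

How it is judged:
By the outcome, as a careful person would: the job done as asked, in the order asked, and still so for the second after the job is handed in, with the robot touching nothing.
It also fails if it takes over 72 s, if anything falls off the work surface, if the arm or the gripper's body presses on something with over 40 N, if the wrist force passes 120 N, or if a joint passes its speed limit or range.

## Robot

A 6-joint arm with a two-finger parallel gripper is mounted at the origin on a cart in front of the work surface, level with it; the furniture and walls round the work are solid. World frame = base frame: x ahead of the robot, y to its left, z up, the work surface at z = 0. Lengths are in m, angles in rad, forces in N, time in s.
With the tool pointing down it reaches from about 0.325 to 0.775 m from the base axis. Payload 5.5 kg.
Tool frame: the origin (TCP) lies at the very end of the fingers, on their centre line; the grasp point (between the pads) lies r.pinch_z behind it (r.pinch_z is the distance from the TCP to the grasp point, in m); z points along the fingers, y is the line along which they close (so a half turn about z gives the same grasp; the last joint's range is limited). The gripper opens to 88 mm and grips with 3 to 60 N. Pads are 20 mm wide; open, the fingers measure 115 mm over their backs; the gripper's body (75 mm by 178 mm) begins 61 mm behind the grasp point.
Start: joints at [-1.33, 0.091, 1.231, -0, 1.82, -0.057], TCP at [0.176, -0.574, 0.223] pointing down, gripper open.
Joint ranges: [-2.87, 2.87], [-0.86, 2.18], [0.17, 2.46], [-1.51, 4.65], [0.06, 2.69], [-2.65, 2.65]. Speed limits (rad/s): [2.57, 2.57, 3.01, 3.14, 3.14, 3.14].

## Interface

Orientations are given as a rotation vector (axis times angle).
In Python, from bench import r gives the robot as it stands.
- The arm moves only by the shell command python3 -m creep 'ROWS'. ROWS is JSON, a list of rows, each a list of 3 entries, a list of its own where there are three numbers: the shift along the tool's x, y, z in m, then the turn, a rotation vector about the tool's x, y, z in rad, then the finger opening in m, from 0 to 0.0878. In form: [[[x, y, z], [wx, wy, wz], claw], ...]. A call has exactly 10 rows; each row shifts and turns the commanded pose from where the row before left it, along the tool's axes as they then stand; what a row does not reach is not made up. A row lasts 1/12 s, in which the tool goes at most 41.7 mm and 7.16 degrees, less where a joint would pass 70% of its speed; a pose out of reach is approached as far as the arm can. A call is refused whole if a number of a shift passes 0.0417 or a number of a turn 0.125, either way. A call with a gripper value outside its range is refused whole. The fingers move at their own pace and stop on an object; the grip force is fixed at half the most. Time passes only in rows, so rows that do not move let the fingers close, or fill a call up. It gives the time, the measured TCP pose, the force, the opening and the grip force at its end, in the units of the state.
- r.get_obs(): the state, without advancing time (a new reading comes with each control period).
- r.camera(name): name is "scene" or "top"; returns the picture (420x560x3 uint8, red, green, blue); there is no depth.
- r.camera_model(name): a dict with "K" (3x3 intrinsics, pixels), "rvec" (rotation vector, rad) and "tvec" (3), from world to camera coordinates, as OpenCV has them. Camera axes: x right, y down, z forward; pixel columns grow to the right and rows downward; lengths in m; the calibration is good to about 2 mm. A picture is of the moment at which its call begins. camera_model takes no time and is no camera call.
- r.job_done(): hands the job in; it is judged then, once.
The state is a dict: "time": time; "joint_pos": joint angles; "qd": joint speeds; "joint_efforts": joint torques, N m; "tool_pos": TCP position; "tool_rot": TCP orientation; "ft_force": force on the tool from outside, world axes, zero at the start; "ft_torque": the same for the moment, N m; "opening": finger opening in m; "grasp_force": force on a finger pad.
Only numpy, scipy, OpenCV 4.12 (cv2) and the standard library are available. Lean on these libraries where they do the work, as an engineer would, in place of code of your own. Each camera call takes 0.05 s, during which the arm holds its last target. There are 200 camera calls.

## Working session

There is one attempt and no reset: what is moved stays moved. The work goes in short steps, Python scripts to look and compute and a shell command to move; the robot and the scene stay as the last step left them, time stands still between calls to the robot, and variables do not carry over. Pictures are saved under pics/ and viewed, at most 11 in all, crops included, and the job is handed in when it is done.

```bash
mkdir -p pics; ls
python3 - <<'E'
from bench import r
import cv2
for n in("scene","top"):
    cv2.imwrite(f"pics/{n}0.png",r.camera(n)[:,:,::-1])
    print(n,r.camera_model(n))
o=r.get_obs();print(r.pinch_z,o)
E
```

```text
pics
scene {'K': array([[442.08350765,   0.        , 283.73176296],
       [  0.        , 442.08350765, 212.09956465],
       [  0.        ,   0.        ,   1.        ]]), 'rvec': array([ 2.32711488, -0.70276211,  0.27721981]), 'tvec': array([-0.53621563,  0.21258916,  1.35212991])}
top {'K': array([[475.82071031,   0.        , 278.35096971],
       [  0.        , 475.82071031, 208.63546591],
       [  0.        ,   0.        ,   1.        ]]), 'rvec': array([ 2.16768402, -2.12130572,  0.17885624]), 'tvec': array([-0.14840832,  0.55106836,  1.22666877])}
0.0187 {'time': 0.1, 'joint_pos': array([-1.32969184e+00,  9.17815947e-02,  1.23177294e+00,  7.57571466e-06,
        1.81983444e+00, -5.67121589e-02]), 'qd': array([ 6.21585363e-04, -1.85638113e-03, -2.88894428e-03, -1.05594225e-03,
        5.49550435e-05,  1.34770457e-03]), 'joint_efforts': array([ 2.72707992e-03, -4.47857773e+01, -4.07570708e+01,  7.00814766e-02,
        2.84133176e-02, -1.13165372e-04]), 'tool_pos': array([ 0.17598655, -0.57331532,  0.22161694]), 'tool_rot': array([-3.10505661e+00, -4.65819792e-01,  2.48149722e-04]), 'ft_force': array([ 0.49349903,  0.06800957, -0.30848376]), 'ft_torque': array([ 0.01189435,  0.03274263, -0.02916458]), 'grasp_force': 0.0, 'opening': 0.08763822234175649}
```

View pics/scene0.png

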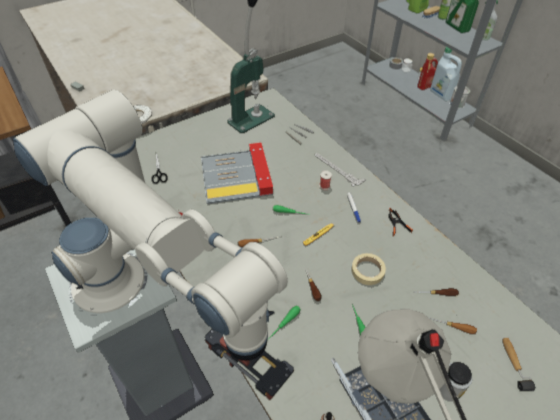

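View pics/top0.png

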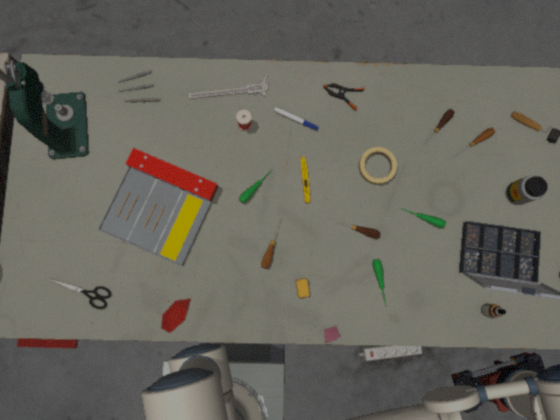

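The top view shows the tray around (160,205) with its guard up and to the right. The cutter is at (306,180), the light awl at (270,250) with its point up, and the dark awl at (368,232) with its point to the left. The bystanders are the spool (244,119), tape (378,166) and wax (303,288).

```bash
cat > h.py <<'E'
import numpy as np,cv2
from bench import r
from scipy.spatial.transform import Rotation as R
def ray(n,px,z):
    m=r.camera_model(n);Rm=cv2.Rodrigues(m["rvec"])[0];t=m["tvec"]
    c=-Rm.T@t;px=np.atleast_2d(np.array(px,float))
    d=(np.c_[px,np.ones(len(px))]@np.linalg.inv(m["K"]).T)@Rm
    return c+d*((z-c[2])/d[:,2])[:,None]
def proj(n,P):
    m=r.camera_model(n);return cv2.projectPoints(np.atleast_2d(np.array(P,float)),m["rvec"],m["tvec"],m["K"],None)[0][:,0]
def blob(im,roi,lo,hi):
    x0,y0,x1,y1=roi;h=cv2.cvtColor(im,cv2.COLOR_RGB2HSV)[y0:y1,x0:x1]
    m=cv2.inRange(h,np.array(lo),np.array(hi))
    n,l,s,_=cv2.connectedComponentsWithStats(m)
    k=1+np.argmax(s[1:,4]);v,u=np.where(l==k);return np.c_[u+x0,v+y0].astype(float)
def axis(P):
    c=P.mean(0);_,_,V=np.linalg.svd(P-c,full_matrices=False);a=(P-c)@V[0];b=(P-c)@V[1]
    return c,V[0],(a.min(),a.max()),(b.min(),b.max())
E
python3 - <<'E'
from h import *
im=r.camera("top")
for nm,roi,lo,hi,z in [("light",(255,210,290,275),(5,110,40),(18,255,255),.013),("dark",(335,215,385,245),(0,90,20),(18,255,255),.013),
 ("cutter",(295,150,320,210),(20,130,120),(32,255,255),.011),("lane",(155,185,215,268),(20,130,120),(32,255,255),.008),("guard",(120,145,225,205),(0,150,100),(8,255,255),.046)]:
    p=blob(im,roi,lo,hi);P=ray("top",p,z)[:,:2]
    c,v,a,b=axis(P);box=cv2.minAreaRect((P*1000).astype(np.float32))
    print(nm,len(p),c.round(4),"dir",v.round(3),"ends",(c+v*a[0]).round(4),(c+v*a[1]).round(4),"wid",np.round(b,4)); print("  box",box, p.min(0),p.max(0))
c=im[140:280,95:395][:,:,::-1];cv2.imwrite("pics/top1.png",cv2.resize(c,(800,373),interpolation=cv2.INTER_CUBIC))
E
```

```text
light 169 [ 0.4284 -0.1089] dir [-0.949  0.315] ends [ 0.4632 -0.1204] [ 0.4003 -0.0995] wid [-0.0112  0.0111]
  box ((431.7853698730469, -109.6249008178711), (22.130014419555664, 66.217529296875), 72.81864929199219) [261. 243.] [273. 267.]
dark 159 [ 0.5012 -0.3816] dir [-0.281 -0.96 ] ends [ 0.5119 -0.3451] [ 0.4923 -0.4118] wid [-0.0106  0.0103]
  box ((501.413818359375, -378.17803955078125), (69.65082550048828, 20.70024871826172), 77.09943389892578) [354. 226.] [379. 237.]
cutter 243 [ 0.643  -0.2088] dir [-0.994 -0.113] ends [ 0.7069 -0.2016] [ 0.5795 -0.216 ] wid [-0.0087  0.0084]
  box ((643.1813354492188, -208.97108459472656), (128.2434539794922, 17.0443058013916), 6.531373977661133) [301. 157.] [309. 202.]
lane 1101 [0.503 0.127] dir [-0.927  0.376] ends [0.5876 0.0926] [0.4209 0.1603] wid [-0.0229  0.0229]
  box ((504.2191162109375, 126.42530822753906), (45.7800407409668, 179.88320922851562), 67.84474182128906) [160. 195.] [201. 260.]
guard 1584 [0.6429 0.1546] dir [0.376 0.927] ends [0.5962 0.0395] [0.6897 0.2699] wid [-0.0249  0.0244]
  box ((642.9160766601562, 154.697021484375), (248.7677764892578, 49.13416290283203), 68.06864929199219) [126. 149.] [216. 199.]
```

View pics/top1.png

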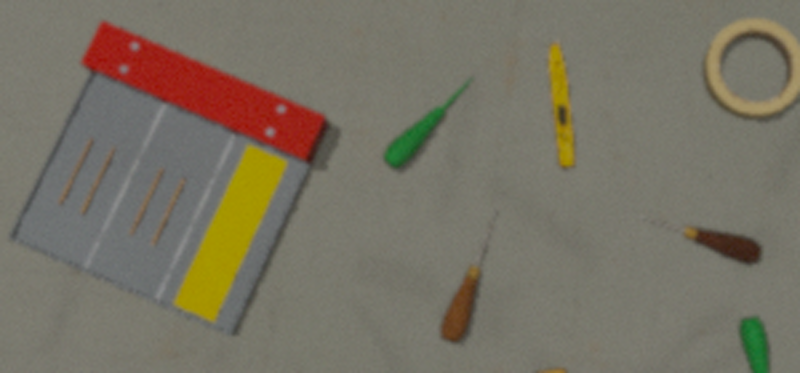

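```bash
cat >> h.py <<'E'
T0=np.array([.555,.190,0]);TX=np.array([.927,-.376,0])/np.hypot(.927,.376);TY=np.array([-TX[1],TX[0],0])
def tray(x,y,z): return T0+TX*x+TY*y+[0,0,z]
def go(t,yaw):   # turn about tool z, then shift in turned tool axes, target is TCP
    o=r.get_obs();M=R.from_rotvec(o["tool_rot"]).as_matrix();cur=np.arctan2(M[1,0],M[0,0])
    dt=-(yaw-cur);G=R.from_euler('z',yaw)*R.from_euler('x',np.pi)
    rv=(R.from_matrix(M).inv()*G).as_rotvec()
    print("t",round(o["time"],2),"tcp",o["tool_pos"].round(4),"yaw",cur.round(3),"j6",o["joint_pos"][5].round(2),"open",round(o["opening"],4),"F",o["ft_force"].round(1),"grip",round(o["grasp_force"],1))
    print("turn",rv.round(3),"then shift",(G.inv().apply(np.array(t)-o["tool_pos"])).round(4),"(unturned shift",(M.T@(np.array(t)-o["tool_pos"])).round(4),")")
YT=np.arctan2(TX[1],TX[0])
E
python3 - <<'E'
from h import *
t=r.camera("top");s=r.camera("scene")
print("light tip",ray("top",(281.4,219.5),.002),"dark tip",ray("top",(95+645*.375,140+218*.375),.002))
a=cv2.resize(t[150:210,286:326],None,fx=9,fy=9,interpolation=2)
u,v=proj("scene",[.643,-.209,.01])[0].astype(int)
b=cv2.resize(s[v-30:v+30,u-25:u+25],None,fx=9,fy=9,interpolation=2)
cv2.imwrite("pics/cut.png",np.hstack([a,b])[:,:,::-1]);print(u,v)
go([.4335,-.1105,.09],-.32)
E
```

```text
light tip [[ 0.53072418 -0.14582329  0.002     ]] dark tip [[ 0.52788145 -0.2985967   0.002     ]]
318 233
t 0.25 tcp [ 0.176  -0.5735  0.2221] yaw 0.298 j6 -0.06 open 0.0878 F [-0.1 -0.5  0.3] grip 0.0
turn [-0.001  0.     0.618] then shift [ 0.0988 -0.5205  0.1321] (unturned shift [ 0.382  -0.3669  0.1325] )
```

View pics/cut.png

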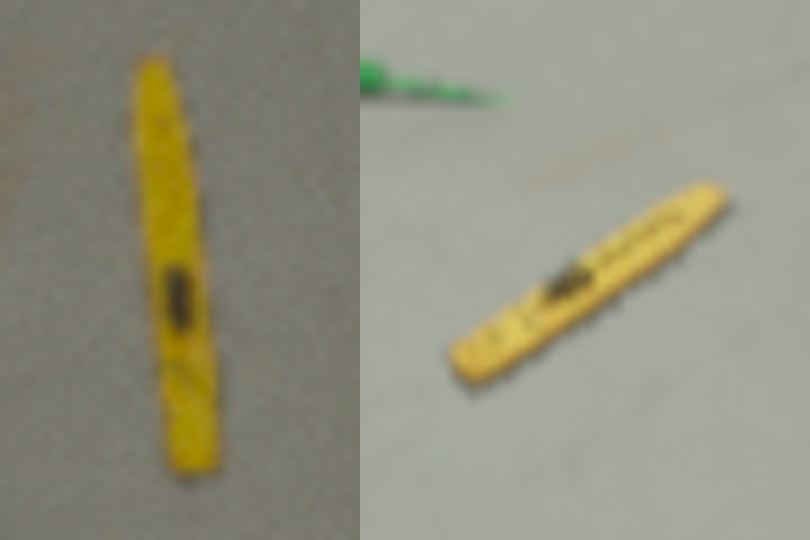

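The left crop (top view) shows the cutter's tapered nose at the far end (150,60) and its square tail at (195,465). So the nose points to +x.

```bash
python3 -m creep '[[[0.038,-0.0367,0.0133],[0,0,0],0.0878],[[0.038,-0.0367,0.0133],[0,0,0],0.0878],[[0.038,-0.0367,0.0133],[0,0,0],0.0878],[[0.038,-0.0367,0.0133],[0,0,0],0.0878],[[0.038,-0.0367,0.0133],[0,0,0],0.0878],[[0.038,-0.0367,0.0133],[0,0,0],0.0878],[[0.038,-0.0367,0.0133],[0,0,0],0.0878],[[0.038,-0.0367,0.0133],[0,0,0],0.0878],[[0.038,-0.0367,0.0133],[0,0,0],0.0878],[[0.038,-0.0367,0.0133],[0,0,0],0.0878]]'
python3 -m creep '[[[0,0,0],[0,0,0.106],0.06],[[0,0,0],[0,0,0.106],0.06],[[0,0,0],[0,0,0.106],0.06],[[0,0,0],[0,0,0.106],0.06],[[0,0,0],[0,0,0.106],0.06],[[0,0,0],[0,0,0.103],0.06],[[0,0,0],[0,0,0],0.06],[[0,0,0],[0,0,0],0.06],[[0,0,0],[0,0,0],0.06],[[0,0,0],[0,0,0],0.06]]'
python3 -c "
from h import *
go([.428,-.109,.007],-.335)"
```

```text
time: 1.08
tool_pos: [0.372, -0.2182, 0.1206]
tool_rot: [3.106, 0.465, 0.001]
ft_force: [0.7, 0.1, -0.6]
opening: 0.0877
grasp_force: 0.0
time: 1.92
tool_pos: [0.3715, -0.22, 0.1209]
tool_rot: [-3.098, 0.521, -0.0]
ft_force: [-0.8, -0.6, -0.7]
opening: 0.0597
grasp_force: 0.0
t 1.92 tcp [ 0.3715 -0.22    0.1209] yaw -0.333 j6 1.29 open 0.0597 F [-0.8 -0.6 -0.7] grip 0.0
turn [-0.     0.     0.002] then shift [ 0.0169 -0.1234  0.1139] (unturned shift [ 0.0171 -0.1234  0.1139] )
```

```bash
python3 -m creep '[[[0.0042,-0.0308,0.0075],[0,0,0],0.06],[[0.0042,-0.0308,0.0075],[0,0,0],0.06],[[0.0042,-0.0308,0.0075],[0,0,0],0.06],[[0.0042,-0.0308,0.0075],[0,0,0],0.06],[[0,0,0.012],[0,0,0],0.06],[[0,0,0],[0,0,0],0.06],[[0,0,0],[0,0,0],0.06],[[0,0,0],[0,0,0],0.06],[[0,0,0],[0,0,0],0.06],[[0,0,0],[0,0,0],0.06]]'
python3 - <<'E'
from h import *
go([.428,-.109,.007],-.335)
t=r.camera("top");s=r.camera("scene")
a=cv2.resize(t[200:290,230:310],None,fx=5,fy=5,interpolation=2)
u,v=proj("scene",[.45,-.115,.01])[0].astype(int)
b=cv2.resize(s[v-45:v+45,u-38:u+42],None,fx=5,fy=5,interpolation=2)
cv2.imwrite("pics/pre.png",np.hstack([a,b])[:,:,::-1])
E
```

```text
time: 2.75
tool_pos: [0.428, -0.1102, 0.0797]
tool_rot: [3.097, -0.526, 0.002]
ft_force: [-0.2, -0.9, -0.4]
opening: 0.0601
grasp_force: 0.0
t 2.75 tcp [ 0.428  -0.1102  0.0797] yaw -0.337 j6 1.58 open 0.0601 F [-0.2 -0.9 -0.4] grip 0.0
turn [ 0.    -0.001 -0.002] then shift [-0.0004 -0.0011  0.0727] (unturned shift [-0.0005 -0.0011  0.0727] )
```

View pics/pre.png

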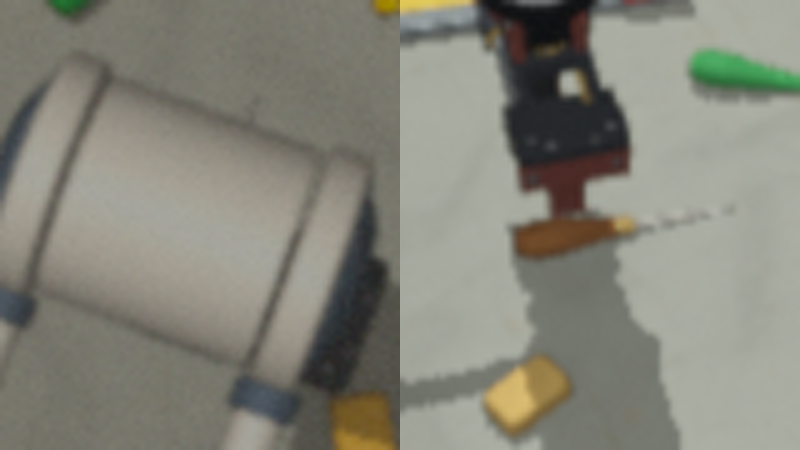

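The scene crop on the right shows the finger just above the thick part of the handle, with the awl's point running right to about (735,208). The gripper is aligned, so I'll descend and close.

```bash
python3 -m creep '[[[0,-0.001,0.025],[0,0,0],0.06],[[0,0,0.024],[0,0,0],0.06],[[0,0,0.018],[0,0,0],0.06],[[0,0,0.006],[0,0,0],0.06],[[0,0,0],[0,0,0],0.06],[[0,0,0],[0,0,0],0],[[0,0,0],[0,0,0],0],[[0,0,0],[0,0,0],0],[[0,0,0],[0,0,0],0],[[0,0,0],[0,0,0],0]]'
python3 -m creep '[[[0,0,0],[0,0,0],0],[[0,0,0],[0,0,0],0],[[0,0,-0.02],[0,0,0],0],[[0,0,-0.03],[0,0,0],0],[[0,0,-0.03],[0,0,0],0],[[0,0,-0.03],[0,0,0],0],[[0,0,0],[0,0,0],0],[[0,0,0],[0,0,0],0],[[0,0,0],[0,0,0],0],[[0,0,0],[0,0,0],0]]'
python3 - <<'E'
from h import *
# pre-slide pose: tip at tray x ~58 -> grip at -57
go(tray(-.06,.08,.10),YT)
t=r.camera("top");s=r.camera("scene")
u,v=proj("scene",[.45,-.115,.1])[0].astype(int)
a=cv2.resize(t[200:290,230:310],None,fx=5,fy=5,interpolation=2)
b=cv2.resize(s[v-50:v+40,u-38:u+42],None,fx=5,fy=5,interpolation=2)
print(u,v)
cv2.imwrite("pics/lift.png",np.hstack([a,b])[:,:,::-1])
E
```

```text
time: 3.68
tool_pos: [0.4288, -0.1084, 0.0068]
tool_rot: [3.097, -0.524, 0.002]
ft_force: [0.1, 0.3, -0.0]
opening: 0.0302
grasp_force: 0.0
time: 4.52
tool_pos: [0.4274, -0.1079, 0.114]
tool_rot: [-3.097, 0.524, 0.005]
ft_force: [-0.6, 0.1, -1.0]
opening: 0.0241
grasp_force: 30.0
t 4.52 tcp [ 0.4274 -0.1079  0.114 ] yaw -0.335 j6 1.58 open 0.0241 F [-0.6  0.1 -1. ] grip 30.0
turn [0.    0.003 0.05 ] then shift [-0.0537 -0.404   0.014 ] (unturned shift [-0.0334 -0.4062  0.0141] )
252 222
```

View pics/lift.png

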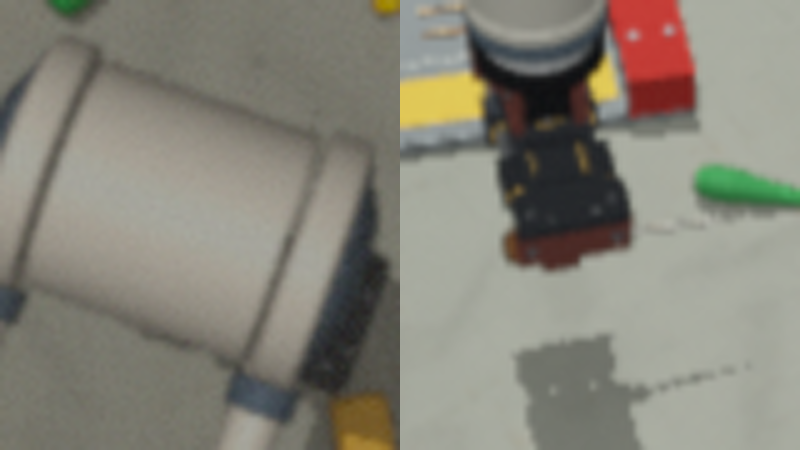

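The awl is held. Its point is at about (735,213) in the scene crop, which is scene pixel (281,214.6). I'll intersect that ray with the vertical plane of the grip.

```bash
cat >> h.py <<'E'
def tipv(px,n="scene",y=None):  # ray onto the vertical plane through the TCP along tool x: (ahead, height over TCP)
    o=r.get_obs();M=R.from_rotvec(o["tool_rot"]).as_matrix();p=o["tool_pos"]
    A=ray(n,px,0)[0];B=ray(n,px,.3)[0];k=M[:,1]
    q=A+(B-A)*((p-A)@k)/((B-A)@k);return ((q-p)@M[:,0]).round(4),(q-p)[2].round(4)
E
python3 -c "
from h import *
print(tipv((281,214.6)))"
python3 -m creep '[[[-0.0033,-0.0406,0],[0,0,0],0],[[-0.0033,-0.0406,0],[0,0,0],0],[[-0.0033,-0.0406,0],[0,0,0],0],[[-0.0033,-0.0406,0],[0,0,0],0],[[-0.0033,-0.0406,0],[0,0,0],0],[[-0.0033,-0.0406,0],[0,0,0],0],[[-0.0033,-0.0406,0],[0,0,0],0],[[-0.0033,-0.0406,0],[0,0,0],0],[[-0.0033,-0.0406,0],[0,0,0],0],[[-0.0033,-0.0406,0],[0,0,0],0]]'
python3 -m creep '[[[0,0,0],[0,0,0.05],0],[[0,0,0],[0,0,0],0],[[0,0,0],[0,0,0],0],[[0,0,0],[0,0,0],0],[[0,0,0],[0,0,0],0],[[0,0,0],[0,0,0],0],[[0,0,0],[0,0,0],0],[[0,0,0],[0,0,0],0],[[0,0,0],[0,0,0],0],[[0,0,0],[0,0,0],0]]'
python3 -c "
from h import *
go(tray(-.06,.08,.10),YT)"
```

```text
(np.float64(0.1152), np.float64(-0.001))
time: 5.45
tool_pos: [0.5302, 0.288, 0.1144]
tool_rot: [3.096, -0.523, -0.003]
ft_force: [0.3, -0.1, 0.1]
opening: 0.0241
grasp_force: 30.0
time: 6.28
tool_pos: [0.5307, 0.2858, 0.1161]
tool_rot: [-3.083, 0.602, -0.0]
ft_force: [0.4, 0.3, -0.5]
opening: 0.024
grasp_force: 30.0
t 6.28 tcp [0.5307 0.2858 0.1161] yaw -0.385 j6 2.39 open 0.024 F [ 0.4  0.3 -0.5] grip 30.0
turn [-0. -0. -0.] then shift [-0.0015 -0.0003  0.0161] (unturned shift [-0.0015 -0.0003  0.0161] )
```

```bash
python3 -c "
from h import *
for p in [(127.5,206.1),(154.1,217.7)]:
    q=ray('top',p,.012)[0]-T0; print((q@TX).round(4),(q@TY).round(4))"
python3 -m creep '[[[-0.001,0,0.03],[0,0,0],0],[[0,0,0.03],[0,0,0],0],[[0,0,0.02],[0,0,0],0],[[0,0,0.01],[0,0,0],0],[[0,0,0],[0,0,0],0],[[0,0,0],[0,0,0],0],[[0,0,0],[0,0,0],0],[[0,0,0],[0,0,0],0],[[0,0,0],[0,0,0],0],[[0,0,0],[0,0,0],0]]'
python3 - <<'E'
from h import *
go(tray(-.013,.08,.0158),YT)
s=r.camera("scene");u,v=proj("scene",tray(0,.04,.02))[0].astype(int);print(u,v)
cv2.imwrite("pics/l2.png",cv2.resize(s[v-40:v+40,u-50:u+60],None,fx=7,fy=7,interpolation=2)[:,:,::-1])
E
```

```text
-0.0303 0.0797
-0.0304 -0.0006
time: 7.12
tool_pos: [0.5304, 0.2867, 0.0272]
tool_rot: [-3.082, 0.601, -0.003]
ft_force: [-0.5, -0.0, -0.5]
opening: 0.024
grasp_force: 30.0
t 7.12 tcp [0.5304 0.2867 0.0272] yaw -0.385 j6 2.4 open 0.024 F [-0.5 -0.  -0.5] grip 30.0
turn [-0.002 -0.001  0.   ] then shift [0.0462 0.0004 0.0114] (unturned shift [0.0462 0.0004 0.0115] )
234 165
```

View pics/l2.png

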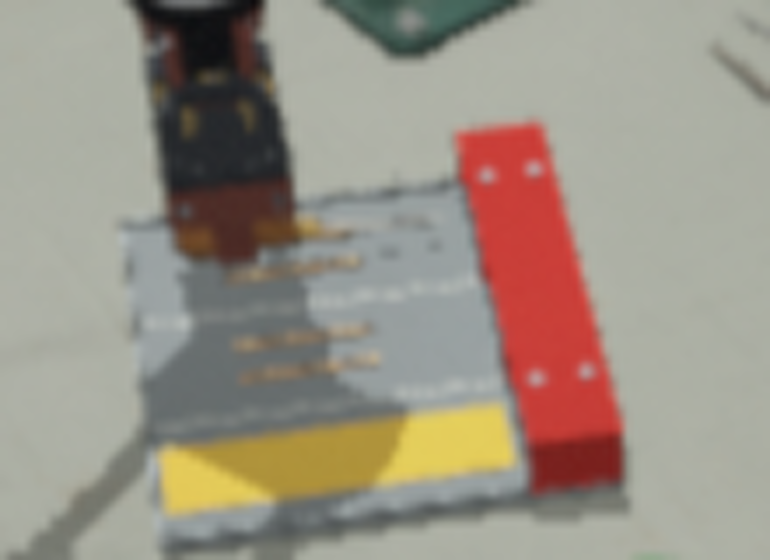

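The awl is low over lane 2 with its point at (435,225), just short of the guard. The measured lane centres agree with the tray pose to 1 mm, so I'll slide in, lower and release.

```bash
python3 -m creep '[[[0,0,0.005],[0,0,0],0],[[0.012,0,0],[0,0,0],0],[[0.012,0,0],[0,0,0],0],[[0.012,0,0],[0,0,0],0],[[0.010,0,0],[0,0,0],0],[[0,0,0.003],[0,0,0],0],[[0,0,0.003],[0,0,0],0],[[0,0,0],[0,0,0],0],[[0,0,0],[0,0,0],0],[[0,0,0],[0,0,0],0]]'
python3 -m creep '[[[0,0,0],[0,0,0],0.036],[[0,0,0],[0,0,0],0.036],[[0,0,0],[0,0,0],0.036],[[0,0,0],[0,0,0],0.036],[[0,0,-0.005],[0,0,0],0.036],[[0,0,-0.01],[0,0,0],0.036],[[0,0,-0.03],[0,0,0],0.036],[[0,0,-0.04],[0,0,0],0.036],[[0,0,-0.02],[0,0,0],0.036],[[0,0,0],[0,0,0],0.036]]'
python3 -c "
from h import *
go([.4995,-.388,.10],1.265)"
```

```text
time: 8.0
tool_pos: [0.573, 0.2696, 0.0156]
tool_rot: [-3.082, 0.601, -0.003]
ft_force: [1.6, 0.2, 2.1]
opening: 0.024
grasp_force: 30.0
time: 8.83
tool_pos: [0.5751, 0.2703, 0.1286]
tool_rot: [-3.077, 0.6, -0.016]
ft_force: [0.2, 0.7, 0.6]
opening: 0.0359
grasp_force: 0.0
t 8.83 tcp [0.5751 0.2703 0.1286] yaw -0.385 j6 2.34 open 0.0359 F [0.2 0.7 0.6] grip 0.0
turn [ 1.00e-03 -1.30e-02 -1.65e+00] then shift [-0.6505  0.1261  0.0286] (unturned shift [0.177  0.6387 0.0248] )
```

```bash
python3 -m creep '[[[0.0104,0.0376,0],[0,0,0],0.06],[[0.0104,0.0376,0],[0,0,0],0.06],[[0.0104,0.0376,0],[0,0,0],0.06],[[0.0104,0.0376,0],[0,0,0],0.06],[[0.0104,0.0376,0],[0,0,0],0.06],[[0.0104,0.0376,0],[0,0,0],0.06],[[0.0104,0.0376,0],[0,0,0],0.06],[[0.0104,0.0376,0],[0,0,0],0.06],[[0.0104,0.0376,0],[0,0,0],0.06],[[0.0104,0.0376,0],[0,0,0],0.06]]'
python3 -m creep '[[[0.0104,0.0376,0],[0,0,0],0.06],[[0.0104,0.0376,0],[0,0,0],0.06],[[0.0104,0.0376,0],[0,0,0],0.06],[[0.0104,0.0376,0],[0,0,0],0.06],[[0.0104,0.0376,0],[0,0,0],0.06],[[0.0104,0.0376,0],[0,0,0],0.06],[[0.0104,0.0376,0],[0,0,0],0.06],[[0,0,0],[0,0,-0.12],0.06],[[0,0,0],[0,0,-0.12],0.06],[[0,0,0],[0,0,-0.12],0.06]]'
python3 -m creep '[[[0,0,0],[0,0,-0.12],0.06],[[0,0,0],[0,0,-0.12],0.06],[[0,0,0],[0,0,-0.12],0.06],[[0,0,0],[0,0,-0.12],0.06],[[0,0,0],[0,0,-0.12],0.06],[[0,0,0],[0,0,-0.12],0.06],[[0,0,0],[0,0,-0.12],0.06],[[0,0,0],[0,0,-0.12],0.06],[[0,0,0],[0,0,-0.12],0.06],[[0,0,0],[0,0,-0.12],0.06]]'
python3 - <<'E'
from h import *
go([.4995,-.388,.006],1.265)
t=r.camera("top")   # check the awl just placed
p=blob(t,(95,190,165,250),(5,90,40),(18,255,255));P=ray("top",p,.021)-T0
print(len(p),"handle in tray x",(P@TX).min().round(4),(P@TX).max().round(4),"y",(P@TY).min().round(4),(P@TY).max().round(4))
E
```

```text
time: 9.67
tool_pos: [0.5267, -0.1201, 0.1201]
tool_rot: [-3.083, 0.601, -0.0]
ft_force: [1.3, 0.3, 0.5]
opening: 0.0599
grasp_force: 0.0
time: 10.5
tool_pos: [0.4953, -0.3905, 0.1193]
tool_rot: [-3.141, 0.033, 0.001]
ft_force: [-0.8, 0.2, 0.6]
opening: 0.0603
grasp_force: 0.0
time: 11.33
tool_pos: [0.4958, -0.3895, 0.1197]
tool_rot: [-2.609, -1.749, 0.0]
ft_force: [0.3, -0.5, -0.0]
opening: 0.0598
grasp_force: 0.0
t 11.33 tcp [ 0.4958 -0.3895  0.1197] yaw 1.181 j6 -0.33 open 0.0598 F [ 0.3 -0.5 -0. ] grip 0.0
turn [-0.001 -0.    -0.084] then shift [0.0025 0.0031 0.1137] (unturned shift [0.0028 0.0029 0.1137] )
188 handle in tray x -0.0436 0.0186 y 0.0654 0.0927
```

```bash
python3 -m creep '[[[0,0,0],[0,0,-0.084],0.06],[[0.0025,0.003,0.02],[0,0,0],0.06],[[0,0,0.035],[0,0,0],0.06],[[0,0,0.035],[0,0,0],0.06],[[0,0,0.018],[0,0,0],0.06],[[0,0,0.005],[0,0,0],0.06],[[0,0,0],[0,0,0],0.06],[[0,0,0],[0,0,0],0.06],[[0,0,0],[0,0,0],0],[[0,0,0],[0,0,0],0]]'
python3 -m creep '[[[0,0,0],[0,0,0],0],[[0,0,0],[0,0,0],0],[[0,0,0],[0,0,0],0],[[0,0,0],[0,0,0],0],[[0,0,0],[0,0,0],0],[[0,0,-0.02],[0,0,0],0],[[0,0,-0.03],[0,0,0],0],[[0,0,-0.03],[0,0,0],0],[[0,0,-0.03],[0,0,0],0],[[0,0,0],[0,0,0],0]]'
python3 - <<'E'
from h import *
go(tray(-.055,.0,.10),YT)
s=r.camera("scene");o=r.get_obs()["tool_pos"];u,v=proj("scene",o)[0].astype(int);print(u,v)
cv2.imwrite("pics/dk.png",cv2.resize(s[v-40:v+40,u-40:u+40],None,fx=7,fy=7,interpolation=2)[:,:,::-1])
E
```

```text
time: 12.22
tool_pos: [0.5007, -0.3892, 0.0096]
tool_rot: [2.537, 1.846, 0.001]
ft_force: [-0.1, 0.1, -0.0]
opening: 0.0499
grasp_force: 0.0
time: 13.05
tool_pos: [0.5018, -0.39, 0.125]
tool_rot: [2.531, 1.843, 0.004]
ft_force: [0.7, -0.8, 0.3]
opening: 0.0243
grasp_force: 30.0
t 13.05 tcp [ 0.5018 -0.39    0.125 ] yaw 1.259 j6 -0.4 open 0.0243 F [ 0.7 -0.8  0.3] grip 30.0
turn [ 0.011 -0.005  1.644] then shift [-0.2238 -0.5575  0.025 ] (unturned shift [ 0.5725 -0.1825  0.0207] )
318 272
```

View pics/dk.png

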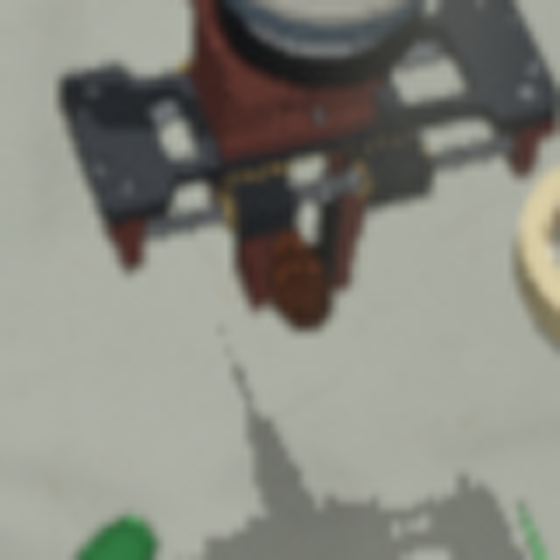

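The dark awl is held: its handle end is at (300,290) between the fingers, and its point faces away from the camera. Carrying it to lane 1.

```bash
python3 -m creep '[[[0.0382,-0.0122,0],[0,0,0],0],[[0.0382,-0.0122,0],[0,0,0],0],[[0.0382,-0.0122,0],[0,0,0],0],[[0.0382,-0.0122,0],[0,0,0],0],[[0.0382,-0.0122,0],[0,0,0],0],[[0.0382,-0.0122,0],[0,0,0],0],[[0.0382,-0.0122,0],[0,0,0],0],[[0.0382,-0.0122,0],[0,0,0],0],[[0.0382,-0.0122,0],[0,0,0],0],[[0.0382,-0.0122,0],[0,0,0],0]]'
python3 -m creep '[[[0.0382,-0.0122,0],[0,0,0],0],[[0.0382,-0.0122,0],[0,0,0],0],[[0.0382,-0.0122,0],[0,0,0],0],[[0.0382,-0.0122,0],[0,0,0],0],[[0.0382,-0.0122,0],[0,0,0],0],[[0,0,0],[0,0,0.1174],0],[[0,0,0],[0,0,0.1174],0],[[0,0,0],[0,0,0.1174],0],[[0,0,0],[0,0,0.1174],0],[[0,0,0],[0,0,0.1174],0]]'
python3 -m creep '[[[0,0,0],[0,0,0.1174],0],[[0,0,0],[0,0,0.1174],0],[[0,0,0],[0,0,0.1174],0],[[0,0,0],[0,0,0.1174],0],[[0,0,0],[0,0,0.1174],0],[[0,0,0],[0,0,0.1174],0],[[0,0,0],[0,0,0.1174],0],[[0,0,0],[0,0,0.1174],0],[[0,0,0],[0,0,0.1174],0],[[0,0,0],[0,0,0],0]]'
python3 - <<'E'
from h import *
go(tray(-.055,.0,.028),YT)
E
```

```text
time: 13.93
tool_pos: [0.4997, 0.0147, 0.1153]
tool_rot: [-2.539, -1.848, 0.002]
ft_force: [0.7, -0.1, 0.5]
opening: 0.0253
grasp_force: 30.0
time: 14.77
tool_pos: [0.5006, 0.2133, 0.1149]
tool_rot: [2.969, 1.028, -0.005]
ft_force: [0.1, -0.4, -0.5]
opening: 0.0244
grasp_force: 30.0
time: 15.6
tool_pos: [0.5007, 0.213, 0.1151]
tool_rot: [3.081, -0.607, -0.004]
ft_force: [0.4, -0.4, 0.3]
opening: 0.0248
grasp_force: 30.0
t 15.6 tcp [0.5007 0.213  0.1151] yaw -0.389 j6 2.3 open 0.0248 F [ 0.4 -0.4  0.3] grip 30.0
turn [ 0.002  0.002 -0.004] then shift [0.004  0.0009 0.0871] (unturned shift [0.0042 0.0007 0.0871] )
```

```bash
python3 -m creep '[[[0.004,0.001,0.03],[0,0,-0.003],0],[[0,0,0.03],[0,0,0],0],[[0,0,0.018],[0,0,0],0],[[0,0,0.007],[0,0,0],0],[[0,0,0],[0,0,0],0],[[0,0,0],[0,0,0],0],[[0,0,0],[0,0,0],0],[[0,0,0],[0,0,0],0],[[0,0,0],[0,0,0],0],[[0,0,0],[0,0,0],0]]'
python3 - <<'E'
from h import *
go(tray(-.055,.0,.019),YT)
s=r.camera("scene");u,v=proj("scene",tray(0,.04,.02))[0].astype(int);print(u,v)
cv2.imwrite("pics/l1.png",cv2.resize(s[v-40:v+40,u-50:u+60],None,fx=7,fy=7,interpolation=2)[:,:,::-1])
E
```

```text
time: 16.43
tool_pos: [0.5053, 0.2111, 0.0331]
tool_rot: [-3.084, 0.596, -0.003]
ft_force: [-0.1, 0.2, 0.2]
opening: 0.0246
grasp_force: 30.0
t 16.43 tcp [0.5053 0.2111 0.0331] yaw -0.382 j6 2.29 open 0.0246 F [-0.1  0.2  0.2] grip 30.0
turn [-0.001 -0.001  0.004] then shift [-0.001   0.0009  0.0141] (unturned shift [-0.001   0.0009  0.0141] )
234 165
```

View pics/l1.png

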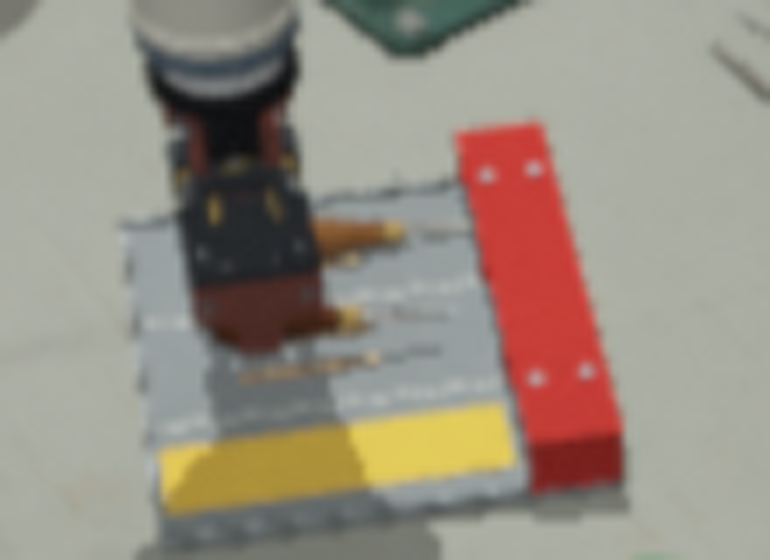

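The light awl lies in lane 2 with its point under the guard, and the dark awl's point is at (455,315), short of the guard. Slide it in.

```bash
python3 -c "
from h import *
print(tipv((249,170)))"
python3 -m creep '[[[0,0.001,0.005],[0,0,0.003],0],[[0,0,0.004],[0,0,0],0],[[0.012,0,0],[0,0,0],0],[[0.012,0,0],[0,0,0],0],[[0.012,0,0],[0,0,0],0],[[0.010,0,0],[0,0,0],0],[[0.008,0,0],[0,0,0],0],[[0,0,0],[0,0,0],0],[[0,0,0],[0,0,0],0],[[0,0,0],[0,0,0],0]]'
python3 -c "
from h import *
go(tray(.002,.0,.0185),YT)"
```

```text
(np.float64(0.1056), np.float64(-0.0091))
time: 17.32
tool_pos: [0.5542, 0.1897, 0.0227]
tool_rot: [3.083, -0.601, -0.001]
ft_force: [-0.7, -0.5, 0.2]
opening: 0.0246
grasp_force: 30.0
t 17.32 tcp [0.5542 0.1897 0.0227] yaw -0.385 j6 2.23 open 0.0246 F [-0.7 -0.5  0.2] grip 30.0
turn [0.    0.001 0.   ] then shift [ 0.0026 -0.0006  0.0042] (unturned shift [ 0.0026 -0.0006  0.0042] )
```

```bash
python3 -m creep '[[[0,0,0.002],[0,0,0],0],[[0,0,0.0025],[0,0,0],0],[[0,0,0],[0,0,0],0],[[0,0,0],[0,0,0],0],[[0,0,0],[0,0,0],0.036],[[0,0,0],[0,0,0],0.036],[[0,0,0],[0,0,0],0.036],[[0,0,0],[0,0,0],0.036],[[0,0,-0.005],[0,0,0],0.036],[[0,0,-0.01],[0,0,0],0.036]]'
python3 -m creep '[[[0,0,-0.03],[0,0,0],0.036],[[0,0,-0.04],[0,0,0],0.036],[[0,0,-0.02],[0,0,0],0.036],[[0,0,0],[0,0,0],0.036],[[0,0,0],[0,0,0],0.05],[[0,0,0],[0,0,0],0.05],[[0,0,0],[0,0,0],0.05],[[0,0,0],[0,0,0],0.05],[[0,0,0],[0,0,0],0.05],[[0,0,0],[0,0,0],0.05]]'
python3 -c "
from h import *
go([.637,-.2095,.10],.113)"
```

```text
time: 18.15
tool_pos: [0.5535, 0.1894, 0.0325]
tool_rot: [3.082, -0.601, -0.004]
ft_force: [0.0, 1.1, 0.3]
opening: 0.036
grasp_force: 0.0
time: 18.98
tool_pos: [0.554, 0.1896, 0.1224]
tool_rot: [3.083, -0.601, -0.002]
ft_force: [1.4, 0.7, -0.8]
opening: 0.0497
grasp_force: 0.0
t 18.98 tcp [0.554  0.1896 0.1224] yaw -0.385 j6 2.23 open 0.0497 F [ 1.4  0.7 -0.8] grip 0.0
turn [ 0.001  0.002 -0.498] then shift [0.0375 0.4059 0.0224] (unturned shift [0.2268 0.3387 0.0224] )
```

```bash
python3 -m creep '[[[0.0227,0.0339,0],[0,0,0],0.05],[[0.0227,0.0339,0],[0,0,0],0.05],[[0.0227,0.0339,0],[0,0,0],0.05],[[0.0227,0.0339,0],[0,0,0],0.05],[[0.0227,0.0339,0],[0,0,0],0.05],[[0.0227,0.0339,0],[0,0,0],0.05],[[0.0227,0.0339,0],[0,0,0],0.05],[[0.0227,0.0339,0],[0,0,0],0.05],[[0.0227,0.0339,0],[0,0,0],0.05],[[0.0227,0.0339,0],[0,0,0],0.05]]'
python3 -m creep '[[[0,0,0],[0,0,-0.1],0.05],[[0,0,0],[0,0,-0.1],0.05],[[0,0,0],[0,0,-0.1],0.05],[[0,0,0],[0,0,-0.1],0.05],[[0,0,0],[0,0,-0.098],0.05],[[0,0,0.03],[0,0,0],0.05],[[0,0,0],[0,0,0],0.05],[[0,0,0],[0,0,0],0.05],[[0,0,0],[0,0,0],0.05],[[0,0,0],[0,0,0],0.05]]'
python3 - <<'E'
from h import *
go([.637,-.2095,.002],.113)
t=r.camera("top")
for nm,lo in(("light",(5,90,40)),("dark",(0,60,15))):
    roi=(95,190,145,240) if nm=="light" else (130,180,190,245)
    p=blob(t,roi,lo,(18,255,255));P=ray("top",p,.021)-T0
    print(nm,len(p),"tray x",(P@TX).min().round(4),(P@TX).max().round(4),"y",(P@TY).min().round(4),(P@TY).max().round(4))
E
```

```text
time: 19.82
tool_pos: [0.6375, -0.2118, 0.123]
tool_rot: [-3.083, 0.601, 0.001]
ft_force: [1.0, 0.5, -0.5]
opening: 0.0501
grasp_force: 0.0
time: 20.65
tool_pos: [0.638, -0.2099, 0.0947]
tool_rot: [3.136, 0.177, 0.002]
ft_force: [-0.5, 0.2, -0.4]
opening: 0.0499
grasp_force: 0.0
t 20.65 tcp [ 0.638  -0.2099  0.0947] yaw 0.113 j6 1.09 open 0.0499 F [-0.5  0.2 -0.4] grip 0.0
turn [ 0.001 -0.001 -0.   ] then shift [-0.0009 -0.0005  0.0927] (unturned shift [-0.001  -0.0006  0.0927] )
light 185 tray x -0.0446 0.0186 y 0.0655 0.0916
dark 229 tray x -0.0655 0.0557 y -0.0152 0.0127
```

```bash
python3 -m creep '[[[-0.001,0,0.035],[0,0,0],0.05],[[0,0,0.03],[0,0,0],0.05],[[0,0,0.02],[0,0,0],0.05],[[0,0,0.006],[0,0,0],0.05],[[0,0,0],[0,0,0],0.05],[[0,0,0],[0,0,0],0.05],[[0,0,0],[0,0,0],0],[[0,0,0],[0,0,0],0],[[0,0,0],[0,0,0],0],[[0,0,0],[0,0,0],0]]'
python3 -m creep '[[[0,0,0],[0,0,0],0],[[0,0,0],[0,0,0],0],[[0,0,-0.02],[0,0,0],0],[[0,0,-0.03],[0,0,0],0],[[0,0,-0.03],[0,0,0],0],[[0,0,-0.03],[0,0,0],0],[[0,0,0],[0,0,0],0],[[0,0,0],[0,0,0],0],[[0,0,0],[0,0,0],0],[[0,0,0],[0,0,0],0]]'
python3 - <<'E'
from h import *
go(tray(-.035,-.08,.10),YT)
s=r.camera("scene");o=r.get_obs()["tool_pos"];u,v=proj("scene",o)[0].astype(int);print(u,v)
cv2.imwrite("pics/ct.png",cv2.resize(s[v-40:v+40,u-40:u+40],None,fx=7,fy=7,interpolation=2)[:,:,::-1])
E
```

```text
time: 21.53
tool_pos: [0.6369, -0.21, 0.003]
tool_rot: [3.136, 0.178, 0.001]
ft_force: [-0.6, 0.4, -0.7]
opening: 0.027
grasp_force: 0.0
time: 22.37
tool_pos: [0.6356, -0.2095, 0.1099]
tool_rot: [-3.135, -0.178, 0.005]
ft_force: [1.0, -0.2, 0.5]
opening: 0.018
grasp_force: 30.0
t 22.37 tcp [ 0.6356 -0.2095  0.1099] yaw 0.113 j6 1.09 open 0.018 F [ 1.  -0.2  0.5] grip 30.0
turn [-0.001  0.004  0.498] then shift [-0.2599 -0.2599  0.0099] (unturned shift [-0.1039 -0.3525  0.0109] )
318 214
```

View pics/ct.png

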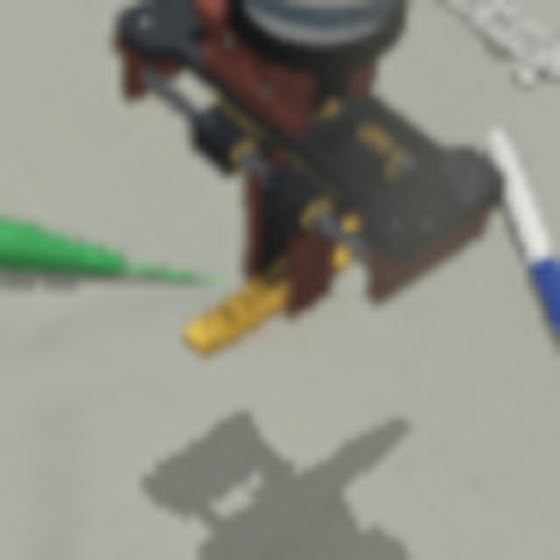

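The cutter is gripped level with its tail at (205,335) and its nose on the far side. Carrying it to the cutter lane.

```bash
python3 -m creep '[[[-0.0104,-0.0353,0],[0,0,0],0],[[-0.0104,-0.0353,0],[0,0,0],0],[[-0.0104,-0.0353,0],[0,0,0],0],[[-0.0104,-0.0353,0],[0,0,0],0],[[-0.0104,-0.0353,0],[0,0,0],0],[[-0.0104,-0.0353,0],[0,0,0],0],[[-0.0104,-0.0353,0],[0,0,0],0],[[-0.0104,-0.0353,0],[0,0,0],0],[[-0.0104,-0.0353,0],[0,0,0],0],[[-0.0104,-0.0353,0],[0,0,0],0]]'
python3 -m creep '[[[0,0,0],[0,0,0.1],0],[[0,0,0],[0,0,0.1],0],[[0,0,0],[0,0,0.1],0],[[0,0,0],[0,0,0.1],0],[[0,0,0],[0,0,0.098],0],[[0,0,0.03],[0,0,0],0],[[0,0,0.02],[0,0,0],0],[[0,0,0],[0,0,0],0],[[0,0,0],[0,0,0],0],[[0,0,0],[0,0,0],0]]'
python3 -c "
from h import *
go(tray(-.035,-.08,.016),YT)"
```

```text
time: 23.25
tool_pos: [0.4916, 0.1304, 0.1108]
tool_rot: [3.136, 0.177, -0.004]
ft_force: [0.8, 0.7, -0.7]
opening: 0.0178
grasp_force: 30.0
time: 24.08
tool_pos: [0.4935, 0.1291, 0.0629]
tool_rot: [-3.084, 0.601, -0.0]
ft_force: [0.2, -0.1, 0.6]
opening: 0.0175
grasp_force: 30.0
t 24.08 tcp [0.4935 0.1291 0.0629] yaw -0.385 j6 2.14 open 0.0175 F [ 0.2 -0.1  0.6] grip 30.0
turn [-0.    -0.     0.001] then shift [-0.0008  0.0005  0.0469] (unturned shift [-0.0008  0.0005  0.0469] )
```

```bash
python3 -m creep '[[[0,0,0.025],[0,0,0],0],[[0,0,0.018],[0,0,0],0],[[0,0,0.003],[0,0,0],0],[[0,0,0],[0,0,0],0],[[0.013,0,0],[0,0,0],0],[[0.013,0,0],[0,0,0],0],[[0.013,0,0],[0,0,0],0],[[0.013,0,0],[0,0,0],0],[[0.012,0,0],[0,0,0],0],[[0,0,0],[0,0,0],0]]'
python3 -m creep '[[[0,0,0],[0,0,0],0],[[0,0,0],[0,0,0],0],[[0,0,0],[0,0,0],0],[[0,0,0],[0,0,0],0],[[0,0,0],[0,0,0],0],[[0,0,0],[0,0,0],0],[[0,0,0],[0,0,0],0],[[0,0,0],[0,0,0],0],[[0,0,0],[0,0,0],0],[[0,0,0],[0,0,0],0]]'
python3 -c "
from h import *
go(tray(.03,-.08,.0115),YT)"
```

```text
time: 24.92
tool_pos: [0.5554, 0.1045, 0.0191]
tool_rot: [-3.082, 0.602, -0.007]
ft_force: [0.4, 0.4, -0.1]
opening: 0.0175
grasp_force: 30.0
time: 25.75
tool_pos: [0.5526, 0.1051, 0.0164]
tool_rot: [-3.084, 0.601, 0.0]
ft_force: [-0.5, -0.0, -0.6]
opening: 0.0176
grasp_force: 30.0
t 25.75 tcp [0.5526 0.1051 0.0164] yaw -0.385 j6 2.08 open 0.0176 F [-0.5 -0.  -0.6] grip 30.0
turn [0.    0.    0.001] then shift [0.0003 0.0005 0.0049] (unturned shift [0.0003 0.0005 0.0049] )
```

```bash
python3 -m creep '[[[0,0,0.0025],[0,0,0],0],[[0,0,0.002],[0,0,0],0],[[0,0,0],[0,0,0],0],[[0,0,0],[0,0,0],0],[[0,0,0],[0,0,0],0.034],[[0,0,0],[0,0,0],0.034],[[0,0,0],[0,0,0],0.034],[[0,0,0],[0,0,0],0.034],[[0,0,-0.005],[0,0,0],0.034],[[0,0,-0.015],[0,0,0],0.034]]'
python3 -m creep '[[[0,0,-0.03],[0,0,0],0.034],[[0,0,-0.04],[0,0,0],0.034],[[-0.02,0.03,-0.02],[0,0,0],0.034],[[-0.02,0.035,0],[0,0,0],0.034],[[-0.02,0.035,0],[0,0,0],0.034],[[-0.02,0.035,0],[0,0,0],0.034],[[-0.02,0.035,0],[0,0,0],0.034],[[-0.02,0.035,0],[0,0,0],0.034],[[0,0,0],[0,0,0],0.034],[[0,0,0],[0,0,0],0.034]]'
python3 - <<'E'
from h import *
t=r.camera("top");s=r.camera("scene")
a=cv2.resize(t[140:270,95:235],(431,400),interpolation=2)
u,v=proj("scene",tray(0,0,.02))[0].astype(int)
b=cv2.resize(s[v-50:v+50,u-45:u+45],(360,400),interpolation=2)
cv2.imwrite("pics/fin.png",np.hstack([a,b])[:,:,::-1])
E
```

```text
time: 26.58
tool_pos: [0.5511, 0.1049, 0.0298]
tool_rot: [3.082, -0.601, -0.007]
ft_force: [0.4, 0.2, -0.2]
opening: 0.0341
grasp_force: 0.0
time: 27.42
tool_pos: [0.364, -0.0408, 0.123]
tool_rot: [-3.083, 0.606, -0.005]
ft_force: [1.5, -0.5, -0.1]
opening: 0.0342
grasp_force: 0.0
```

View pics/fin.png

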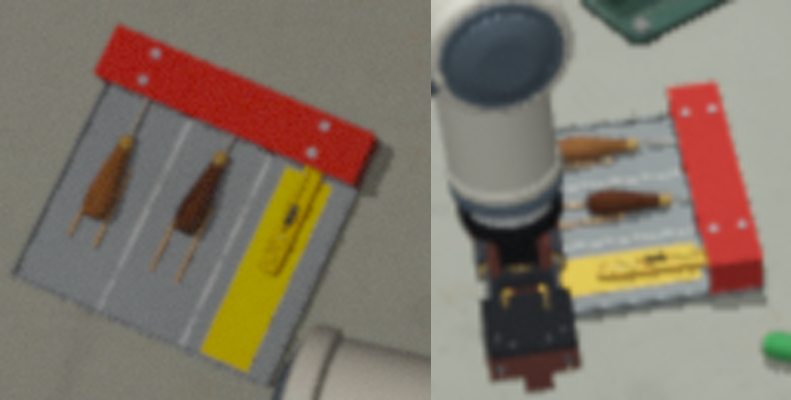

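Both awls lie between their ribs, the cutter lies button up on the yellow lane, and all three points run under the red guard. The arm is clear, so I'll hand in.

```bash
python3 -c "
from bench import r
print(r.job_done())"
```

```text
the job is handed in; nothing more can be done
None
```

I put both awls and the cutter away in their tray lanes, points under the red guard and cutter button up, and handed the job in at about 27.5 s; the bystanders were not touched.

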